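# Plug the test gauge into the bench air outlet

## Task

Shut the bench air outlet first: turn the cock's bar handle clockwise past its click until it lies across the block. Then fit the test gauge in the outlet socket: put its two lugs into the slots, push it in against the spring and turn it about a quarter turn clockwise to the stop so that the dial faces the front of the block, and let the spring lift it into its locking notches. Finish still holding the gauge there in the gripper, seated and upright, so that I can let the air back on; don't disturb the other things on the bench.

Things in the scene. Friction and masses are not known exactly. Their poses are not given: they have to be found in the camera images.
- outlet: air outlet fixed to the bench: base plate 84x206x8 mm, grey block 56x186 mm on it, top at 44 mm. Origin on the bench under the block's middle; z up, y along the block, front is -x. Shut-off cock (brass hexagon, dark bar handle) on the -y half, 55 mm from the middle; round steel socket (60 mm across) on the +y half, 55 mm from the middle; supply pipe at the back, up to 95 mm in +x.
- socket (a point): centre of the socket's mouth, 70 mm above the bench, axes as the outlet. Bore 34 mm with two entry slots 48 deg wide, centred at 170 and 350 deg counter-clockwise from +x seen from above: the lugs go in with the gauge yawed +80 deg (1.40 rad, +-8 deg) from the outlet's yaw. The rim is 7 mm thick; under it the lugs turn 80 deg clockwise to a hard stop (gauge yaw = outlet yaw).
- valve (a joint): angle of the cock's handle (rad), growing clockwise seen from above: 0 = open, bar along the block; 1.571 = shut, bar across the block. An over-centre spring detent resists with up to about 0.25 N m until half way (0.785), then snaps it to the shut end; both ends are hard stops.
- valve_grip (a point): on the handle's axis, 90 mm above the bench, where the tool centre goes to grip the bar from above. Bar 12 mm thick, 60 mm long, from 69 to 95 mm above the bench; under it a round hub 26 mm across. The point turns with the handle: its y axis lies along the bar.
- gauge: loose pressure gauge, 0.22 kg, 88 mm high, standing on its stem. Origin: centre of the stem's foot. Round dark case 52 mm across, 28 mm thick, centre 62 mm up; flat faces to -x (white dial) and +x (back): grip across these. Steel stem 30 mm across, foot tapered to 23; two lugs along +y and -y, 42 mm over both, 6 to 12 mm above the foot; collar 42 mm across at 22.5 to 28.5 mm.
- gauge_foot (a point): centre of the stem's underside (the gauge's origin), axes as gauge. Height below the mouth: the lugs can turn at 19 mm or deeper; at 22.5 mm the collar meets the mouth (full depth); at the stop, notches under the rim let the spring lift the gauge to 16.5 mm, locked and seated there (it can then turn back at most 6 deg).
- gauge_dial (a point): centre of the gauge's white dial face, 62 mm above the foot and 14 mm to -x of its axis
- poppet (a joint): travel of the sprung poppet that fills the bore from 3 mm below the mouth (m): 0 = up, 0.0135 with the gauge seated, 0.0195 at full depth. The gauge's foot pushes it down: 4 N to start, then 0.5 N per mm, so 11 N seated and 14 N at full depth.
- parts_case: bystander: flat red plastic case 50x105x18 mm, origin under its centre, its length along its y axis
- oil_can: bystander: small blue oil bottle, 52 mm across, 165 mm high, origin under its centre
- pliers: bystander: combination pliers with blue grips lying flat, 46x142x12 mm, origin under the middle, length along the y axis

How it is judged:
By the outcome, as a careful person would: the job done as asked, in the order asked, and still so for the second after the job is handed in, while the arm keeps its last pose, push and grip.
It also fails if it takes over 58 s, if anything falls off the work surface, if the arm or the gripper's body presses on something with over 40 N, if the wrist force passes 120 N, or if a joint passes its speed limit or range.

## Robot

A 6-joint arm with a two-finger parallel gripper is mounted at the origin on a cart in front of the work surface, level with it; the furniture and walls round the work are solid. World frame = base frame: x ahead of the robot, y to its left, z up, the work surface at z = 0. Lengths are in m, angles in rad, forces in N, time in s.
With the tool pointing down it reaches from about 0.35 to 1 m from the base axis. Payload 7.1 kg.
Tool frame: the origin (TCP) lies between the finger pads, 19 mm behind the fingertips; this is the grasp point; x points along the fingers, y is the direction in which the jaws open and shut, and the axes are right-handed (so a half turn about x gives the same grasp; the last joint's range is limited). The gripper opens to 85 mm and grips with 20 to 120 N. Pads are 22 mm wide; open, the fingers measure 114 mm over their backs; the gripper's body (76 mm by 85 mm) begins 54 mm behind the grasp point. The pads swing forward as they close: fully open they stand 13 mm farther back than shut.
Start: joints at [-1.17, 0.423, 1.63, -0, 1.089, -0.019], TCP at [0.255, -0.571, 0.25] pointing down, gripper open.
Joint ranges: [-3, 3], [-0.9, 2.11], [0.09, 2.58], [-1.31, 4.45], [0.11, 2.69], [-2.54, 2.54]. Speed limits (rad/s): [2.39, 2.39, 3.01, 3.14, 3.14, 3.14].

## Interface

Orientations are given as a rotation vector (axis times angle).
In Python, from rig import manip gives the robot as it stands. The module is installed in compiled form; this text tells all that it offers. Calls block until the motion is done:
- manip.move_to(position, orientation): joint-space move of the TCP to a pose.
- manip.servo_line(position, orientation=None, rate=0.15): straight line of the TCP; orientation=None keeps the orientation; rate is the mean speed in m/s.
- manip.set_joints(angles): joint-space move.
- manip.command_gripper(opening, f_grip=None): finger opening in m; f_grip is the grip in N (None keeps the last); returns when the fingers have stopped.
- manip.hold(seconds).
- manip.solve_ik(position, orientation): joint angles nearest the present ones, or None.
- manip.camera(name): name is "side" or "top" or "wrist"; returns a dict with "image" (400x640x3 uint8, red, green, blue), "fx", "fy", "cx", "cy" (pixels), "k1" (the pictures are not rectified: a ray, as slopes to the right and down, at radius r is drawn at 1 + k1 r^2 times it, then the intrinsics apply), "cam_to_world" (4x4, takes a point from camera to world coordinates); the wrist camera has in their place "mount" (4x4, takes a point from camera to tool coordinates, whose origin is the TCP and whose axes are the tool frame's). Camera axes: x right, y down, z forward; pixel columns grow to the right and rows downward; lengths in m; the calibration is good to about 2 mm. A picture is of the moment at which its call begins: read the wrist's pose just before it. There is no depth.
A pose or a line that the arm cannot do raises manip.IKError and nothing moves.
- manip.sign_off(): hands the job in, once; it reports no verdict.
Readings, each from a call of its own:
- manip.get_time(): time.
- manip.get_joint_positions(): joint angles.
- manip.get_joint_vel(): joint speeds.
- manip.get_tau(): joint torques, N m.
- manip.get_position(): TCP position.
- manip.get_ee_rot(): TCP orientation.
- manip.get_contact_force(): force on the tool from outside, world axes, zero at the start.
- manip.get_torque(): the same for the moment, N m.
- manip.get_width(): finger opening in m.
Only numpy, scipy, OpenCV 4.12 (cv2) and the standard library are available. Lean on these libraries where they do the work, as an engineer would, in place of code of your own. Each camera call takes 0.05 s, during which the arm holds its last target.

## Working session

There is one attempt and no reset: what is moved stays moved. The work goes in short steps, each a Python script; the robot and the scene stay as the last script left them, time stands still between calls to the robot, and variables do not carry over. Pictures are saved under pics/ and viewed, and the job is handed in when it is done.

```bash
mkdir -p pics; ls
python3 - <<'E'
from rig import manip
import cv2,numpy as np
for n in ["side","top","wrist"]:
    c=manip.camera(n)
    cv2.imwrite(f"pics/{n}0.png",c["image"][:,:,::-1])
    print(n,[c[k] for k in("fx","fy","cx","cy","k1")]);print(np.round(c.get("cam_to_world",c.get("mount")),4).tolist())
print(manip.get_time(),manip.get_ee_rot(),manip.get_position())
E
```

```text
pics
side [506.78462912270646, 506.78462912270646, 315.35733381290424, 196.75495678040735, -0.10011510436919137]
[[0.9943, -0.0385, 0.099, 0.3771], [-0.1038, -0.5492, 0.8292, -1.2559], [0.0225, -0.8348, -0.5501, 0.9259], [0.0, 0.0, 0.0, 1.0]]
top [397.1394153835394, 397.1394153835394, 311.55217598499723, 204.71094743926952, -0.089952998150758]
[[-0.0265, -0.9877, 0.1542, 0.3964], [-0.9995, 0.0237, -0.0194, -0.0219], [0.0155, -0.1547, -0.9878, 1.1489], [0.0, 0.0, 0.0, 1.0]]
wrist [310.5835999617078, 310.5835999617078, 314.2515709342629, 199.73812591264388, 0.008544815803673162]
[[0.0001, -0.3267, 0.9451, -0.1244], [1.0, 0.0015, 0.0004, -0.0003], [-0.0015, 0.9451, 0.3267, -0.0837], [0.0, 0.0, 0.0, 1.0]]
0.15 [ 1.99007845  0.42516729 -1.99052823] [ 0.2546119  -0.57037733  0.24942618]
```

View pics/side0.png

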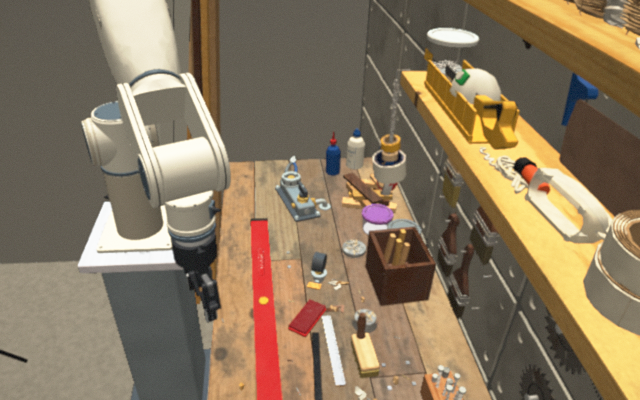

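View pics/top0.png

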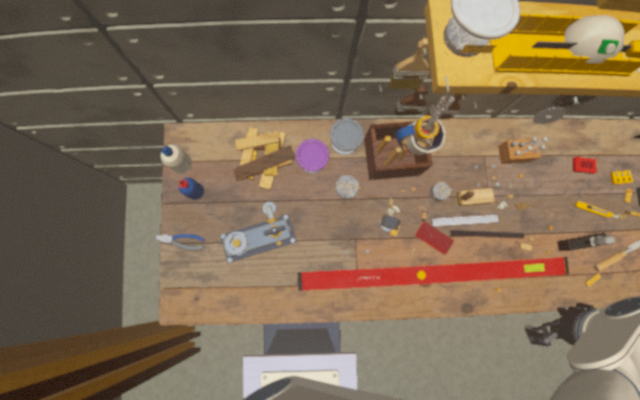

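View pics/wrist0.png

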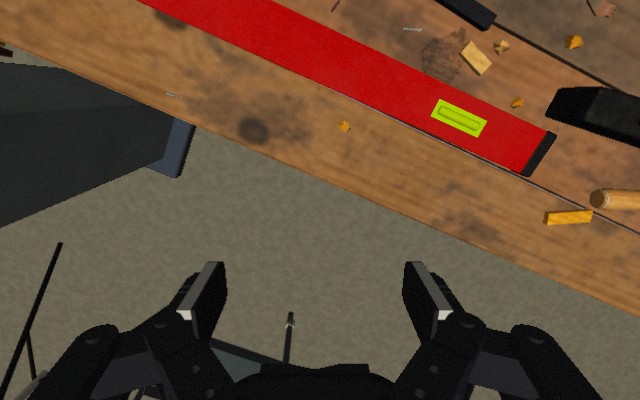

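The top view shows the outlet at about (258,239), with the gauge at (390,223) and the parts case at (434,236). I'll zoom in on these.

Run:
```python
import cv2,numpy as np
t=cv2.imread("pics/top0.png");s=cv2.imread("pics/side0.png")
a=cv2.resize(t[190:270,210:310],None,fx=6,fy=6,interpolation=cv2.INTER_CUBIC)
cv2.imwrite("pics/a.png",a)
b=cv2.resize(t[195:255,370:460],None,fx=8,fy=8,interpolation=cv2.INTER_CUBIC);cv2.imwrite("pics/b.png",b)
c=cv2.resize(s[145:225,265:345],None,fx=7,fy=7,interpolation=cv2.INTER_CUBIC)
cv2.imwrite("pics/c.png",c)
c=cv2.resize(s[235:345,280:345],None,fx=5,fy=5,interpolation=cv2.INTER_CUBIC)
cv2.imwrite("pics/d.png",c)
```

```text
(no output)
```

View pics/a.png

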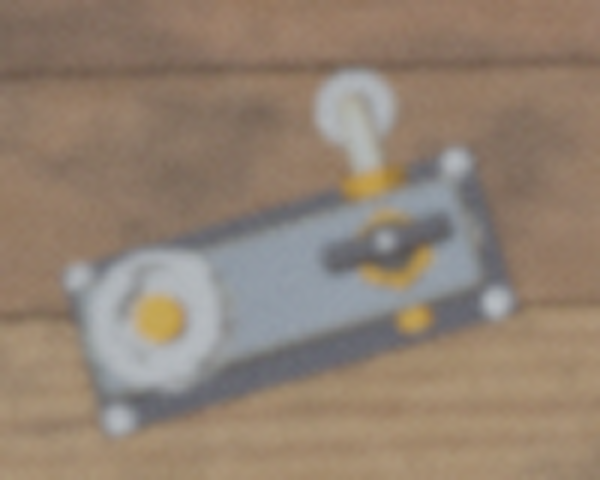

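View pics/b.png

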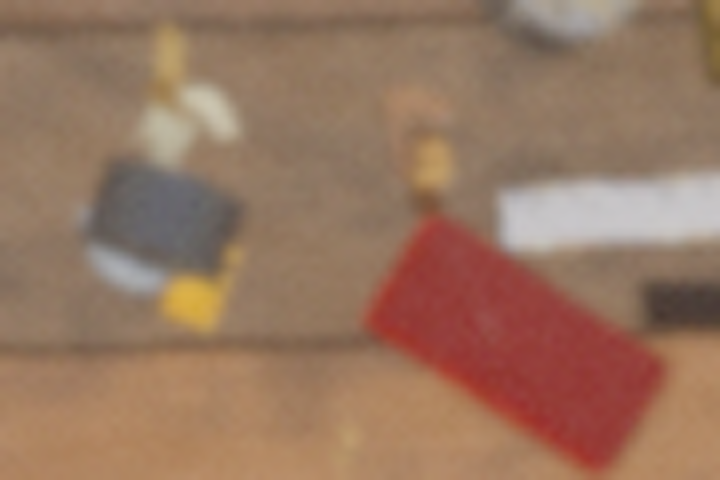

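View pics/c.png

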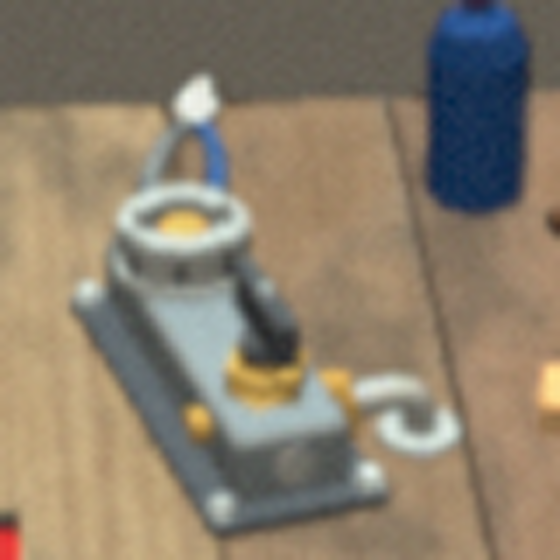

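View pics/d.png

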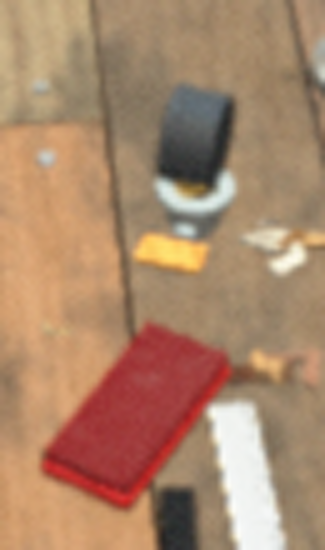

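```bash
cat > h.py <<'E'
from rig import manip
import cv2,numpy as np
from scipy.spatial.transform import Rotation as R
def ray(c,uv,T=None):
    K=np.array([[c["fx"],0,c["cx"]],[0,c["fy"],c["cy"]],[0,0,1.]])
    p=cv2.undistortPoints(np.array([[uv]],float),K,np.array([c["k1"],0,0,0,0.]))[0,0]
    T=c["cam_to_world"] if T is None else T
    T=np.asarray(T); d=T[:3,:3]@np.array([p[0],p[1],1.]); return T[:3,3],d/np.linalg.norm(d)
def onz(c,uv,z,T=None):
    o,d=ray(c,uv,T); return o+d*(z-o[2])/d[2]
def proj(c,P,T=None):
    T=np.asarray(c["cam_to_world"] if T is None else T); Ti=np.linalg.inv(T)
    K=np.array([[c["fx"],0,c["cx"]],[0,c["fy"],c["cy"]],[0,0,1.]])
    r,_=cv2.Rodrigues(Ti[:3,:3]); 
    return cv2.projectPoints(np.atleast_2d(np.array(P,float)),r,Ti[:3,3],K,np.array([c["k1"],0,0,0,0.]))[0][:,0]
def tri(rays):
    A=np.zeros((3,3));b=np.zeros(3)
    for o,d in rays:
        M=np.eye(3)-np.outer(d,d);A+=M;b+=M@o
    return np.linalg.solve(A,b)
def toolT():
    T=np.eye(4);T[:3,:3]=R.from_rotvec(manip.get_ee_rot()).as_matrix();T[:3,3]=manip.get_position();return T
def wrist(name):
    T=toolT();c=manip.camera("wrist");cv2.imwrite(f"pics/{name}.png",c["image"][:,:,::-1])
    c=dict(c);c["cam_to_world"]=T@np.asarray(c["mount"]);np.save(f"pics/{name}.npy",c,allow_pickle=True);return c
def load(name): return np.load(f"pics/{name}.npy",allow_pickle=True).item()
def down(yaw):
    # tool x down; jaw axis y at world angle yaw
    x=np.array([0,0,-1.]);y=np.array([np.cos(yaw),np.sin(yaw),0]);z=np.cross(x,y)
    return R.from_matrix(np.c_[x,y,z]).as_rotvec()
E
python3 - <<'E'
from h import *
for n in("top","side"):
    c=manip.camera(n);np.save(f"pics/{n}.npy",dict(c),allow_pickle=True)
c=load("top");s=load("side")
for u in [(223,236.2),(286,217),(292.8,240.3),(229.7,260)]: print(onz(c,u,.010))
P=np.mean([onz(c,u,.010) for u in [(223,236.2),(286,217),(292.8,240.3),(229.7,260)]],0);print("c",P)
f=lambda u,v,k,x,y:(u/k+x,v/k+y)
print("valve",onz(c,f(387,241,6,210,190),.098))
print("socket",onz(c,f(158,318,6,210,190),.068))
print("gauge",onz(c,f(170,210,8,370,195),.088), tri([ray(c,f(170,210,8,370,195)),ray(s,f(208,95,5,280,235))]))
T=toolT();print(T)
E
```

```text
[0.48881869 0.21249466 0.01      ]
[0.54007909 0.03051814 0.01      ]
[0.47239032 0.01221452 0.01      ]
[0.4205007  0.19307224 0.01      ]
c [0.4804472  0.11207489 0.01      ]
valve [0.49454124 0.05755283 0.098     ]
socket [0.46479591 0.16407499 0.068     ]
gauge [ 0.51157285 -0.25704468  0.088     ] [ 0.51413255 -0.25767068  0.08586809]
[[-2.98547677e-04  4.07603862e-01 -9.13158805e-01  2.54662221e-01]
 [ 6.83136792e-04 -9.13158549e-01 -4.07603971e-01 -5.70494612e-01]
 [-9.99999722e-01 -7.45501595e-04 -5.82783081e-06  2.49630481e-01]
 [ 0.00000000e+00  0.00000000e+00  0.00000000e+00  1.00000000e+00]]
```

Run:
```python
from h import *
from rig import manip
t0=manip.get_time()
yw=np.deg2rad(-27)
manip.move_to([0.50,-0.255,0.26],down(yw))
wrist("wg1");print(manip.get_joint_positions(),manip.get_time()-t0)
manip.move_to([0.48,0.11,0.26],down(np.deg2rad(15.6)))
wrist("wo1");print(manip.get_joint_positions(),manip.get_time())
```

```text
[-4.94584832e-01  3.18567016e-01  1.76367837e+00 -2.47098342e-04
  1.05932190e+00 -2.15645045e-02] 1.5333
[ 1.99207786e-01  2.15120830e-01  1.90750721e+00 -2.22609160e-04
  1.01879503e+00 -7.11104275e-02] 3.2
```

View pics/wg1.png

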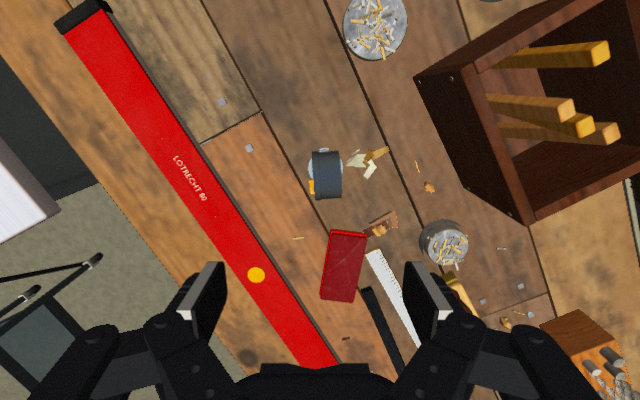

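View pics/wo1.png

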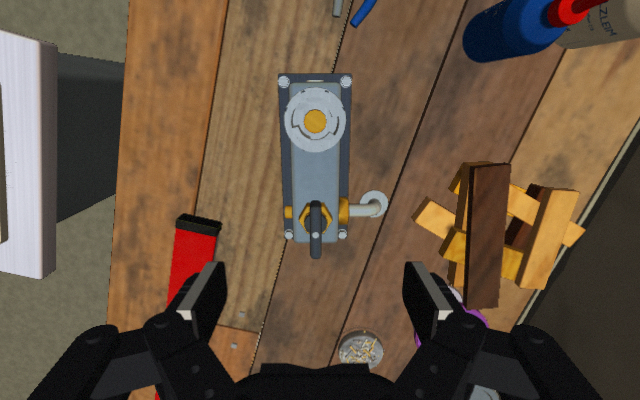

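Run:
```python
import cv2
t=cv2.imread("pics/wg1.png");cv2.imwrite("pics/e.png",cv2.resize(t[130:220,280:400],None,fx=6,fy=6,interpolation=cv2.INTER_CUBIC))
t=cv2.imread("pics/wo1.png");cv2.imwrite("pics/f.png",cv2.resize(t[60:270,250:400],None,fx=2.8,fy=2.8,interpolation=cv2.INTER_CUBIC))
```

```text
(no output)
```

View pics/e.png

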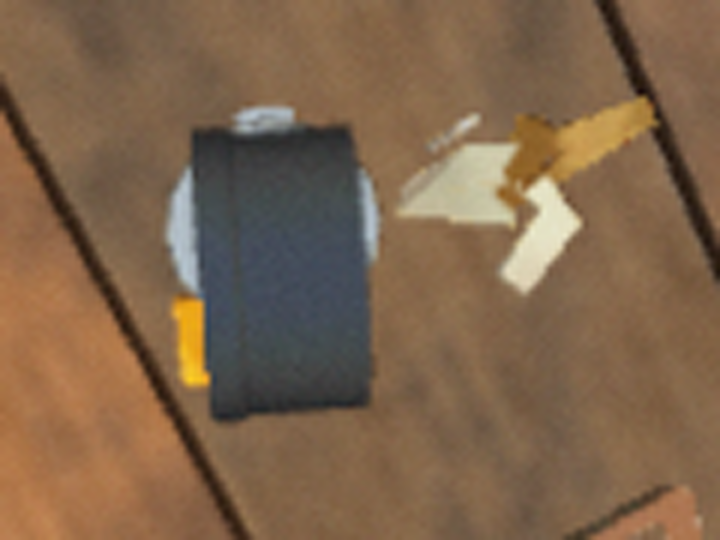

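View pics/f.png

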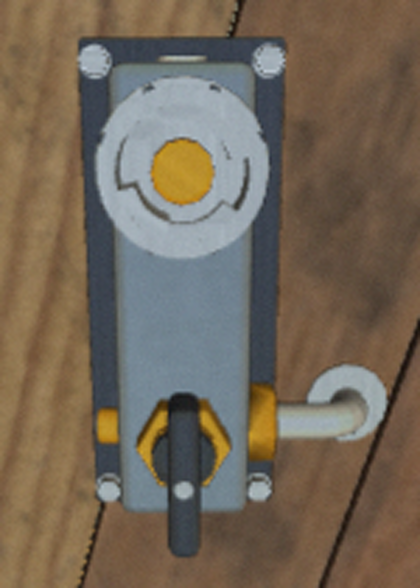

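Run:
```python
from h import *
c=load("wo1");t=load("top");g=load("wg1")
f=lambda u,v:(u/2.8+250-.3,v/2.8+60-.3)
S=[onz(c,f(*u),.011) for u in [(95,61),(269,59),(260,487),(109,488)]]
S=np.array(S);print(S);print("c",S.mean(0))
v=onz(c,f(184,490),.096);s=onz(c,f(182,171),.067);print("valve",v,"sock",s,"rim",onz(c,f(182.5,167.5),.07))
d=(s-v)[:2];print(np.rad2deg(np.arctan2(d[1],d[0]))-90,np.linalg.norm(d),((s+v)/2)[:2])
for a,b in((S[3],S[0]),(S[2],S[1])): d=(b-a);print(np.rad2deg(np.arctan2(d[1],d[0]))-90,np.linalg.norm(d))
print("bar",[onz(c,f(*u),.095)[:2] for u in((183,397),(182,553))])
h=lambda u,v:(u/6+280-.4,v/6+130-.4)
# gauge top generatrix & edges; case corners at widest z=.062 (ends y) and silhouette
for nm,u in dict(tl=(193,130),tr=(352,127),bl=(215,418),br=(368,402)).items(): print(nm,onz(g,h(*u),.062),onz(g,h(*u),.075))
print("lug",onz(g,h(264,120),.009))
```

```text
[[0.42101626 0.1922405  0.011     ]
 [0.48799514 0.21172699 0.011     ]
 [0.54071719 0.03060184 0.011     ]
 [0.47219196 0.01092038 0.011     ]]
c [0.48048014 0.11137243 0.011     ]
valve [0.49534334 0.05838161 0.096     ] sock [0.46481876 0.16489157 0.067     ] rim [0.46459404 0.16633019 0.07      ]
15.991719337074443 0.11079765961193579 [0.48008105 0.11163659]
15.761161965726515 0.18840364951548697
16.229263771162024 0.18864234256072498
bar [array([0.48537584, 0.09260257]), array([0.50179723, 0.03261631])]
tl [ 0.50882011 -0.23131043  0.062     ] [ 0.5099754  -0.22927186  0.075     ]
tr [ 0.53364726 -0.24337041  0.062     ] [ 0.53380146 -0.24084555  0.075     ]
bl [ 0.4882816  -0.28020478  0.062     ] [ 0.49026505 -0.27619467  0.075     ]
br [ 0.51454868 -0.2901178   0.062     ] [ 0.51547298 -0.28570798  0.075     ]
lug [ 0.51780396 -0.24432272  0.009     ]
```

The wrist view of the outlet puts the socket poppet at (315,121) and the handle dot at (316,235). That gives an outlet yaw of about 15.9°, and it agrees with the top view. Next I'll grip the bar.

Run:
```python
from h import *
yw=np.deg2rad(15.8)
manip.command_gripper(0.045,80)
v=[0.4953,0.0587]
manip.move_to(v+[0.15],down(yw))
wrist("wv1")
manip.servo_line(v+[0.091],rate=0.1)
print(manip.get_contact_force(),manip.get_position(),manip.get_time())
manip.command_gripper(0.0,80)
print(manip.get_width(),manip.get_contact_force(),manip.get_torque(),manip.get_position(),manip.get_joint_positions(),manip.get_time())
```

```text
[0.26712242 0.04820352 1.02466642] [0.49572812 0.05888388 0.0914933 ] 5.025
0.01040871714674098 [-1.4037      0.00931305  5.0377234 ] [-0.02430555  0.19723501  0.04375288] [0.49573732 0.05875621 0.09180501] [ 9.41280699e-02  4.96151212e-01  1.99792523e+00  1.28476950e-05
  6.46374616e-01 -1.81636428e-01] 5.425
```

View pics/wv1.png

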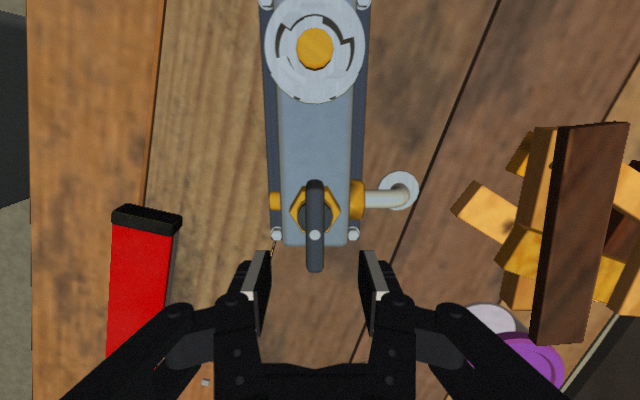

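The bar, at (315,225), is centred between the jaws and gripped. Now I'll turn it clockwise.

Run:
```python
from h import *
q=np.array(manip.get_joint_positions());q0=q[5]
for a in (.3,.6,.85,1.1,1.35,1.53,1.59):
    q[5]=q0+a;manip.set_joints(q)
    print(a,manip.get_joint_positions()[5]-q0,np.round(manip.get_torque(),3),np.round(manip.get_contact_force(),1),round(manip.get_time(),2),manip.get_width())
wrist("wv2")
```

```text
0.3 0.2960410825523653 [-0.006 -0.089  0.158] [ 1.9  0.9 -3.4] 5.82 0.010331926725191246
0.6 0.5942822201917685 [ 0.052 -0.203  0.043] [ 2.1 -0.2 -3.6] 6.21 0.01031222664987239
0.85 0.843437647703275 [-0.025 -0.41  -0.036] [ 2.8  0.7 -4.6] 6.56 0.010371163652966843
1.1 1.0929527606291605 [-0.083 -0.577 -0.152] [ 3.6 -0.1 -5.3] 6.91 0.010179456115041454
1.35 1.3427828219259634 [-0.238 -0.695 -0.191] [ 4.5 -0.6 -6. ] 7.26 0.010116361680740456
1.53 1.5242233971125096 [-0.384 -0.69  -0.237] [ 4.6 -1.8 -4.3] 7.55 0.010472450834458084
1.59 1.5827698496204974 [-0.317 -0.73   0.448] [ 5.6 -1.9 -6.1] 7.8 0.010358638150583223
```

View pics/wv2.png

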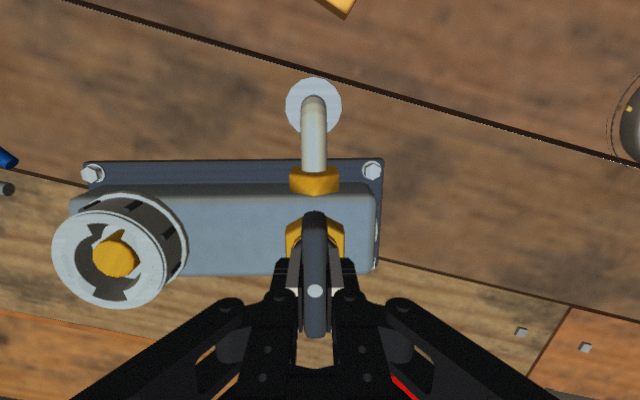

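Torque changed sign at the stop, and the bar lies across the block. I'll release it, rise, then look at the gauge from the robot's side.

```bash
python3 - <<'E'
from h import *
manip.command_gripper(0.045,80)
p=np.array(manip.get_position());p[2]=0.19
manip.servo_line(p.tolist(),rate=0.2)
wrist("wv3")
manip.command_gripper(0.085)
manip.move_to([0.505,-0.26,0.22],down(np.deg2rad(68)))
wrist("wg2");print(manip.get_time())
E
python3 - <<'E'
import cv2
t=cv2.imread("pics/wg2.png")
E
```

```text
12.1
```

View pics/wv3.png

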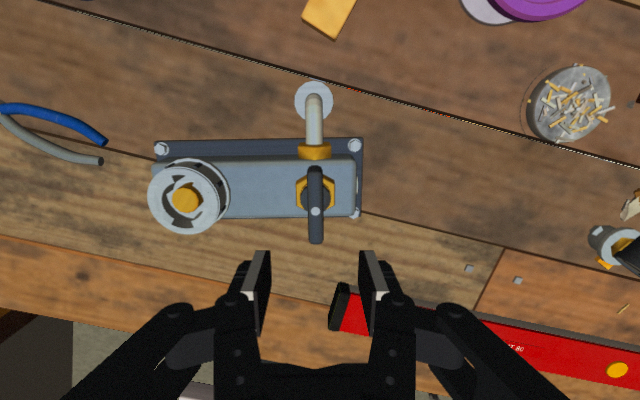

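View pics/wg2.png

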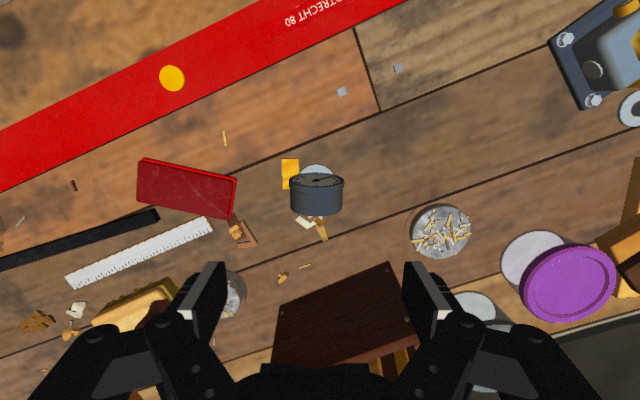

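Run:
```python
import cv2
t=cv2.imread("pics/wg2.png");cv2.imwrite("pics/i.png",cv2.resize(t[150:250,270:370],None,fx=6,fy=6,interpolation=cv2.INTER_CUBIC))
t=cv2.imread("pics/wv3.png");cv2.imwrite("pics/j.png",cv2.resize(t[120:260,140:380],None,fx=3,fy=3,interpolation=cv2.INTER_CUBIC))
```

```text
(no output)
```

View pics/i.png

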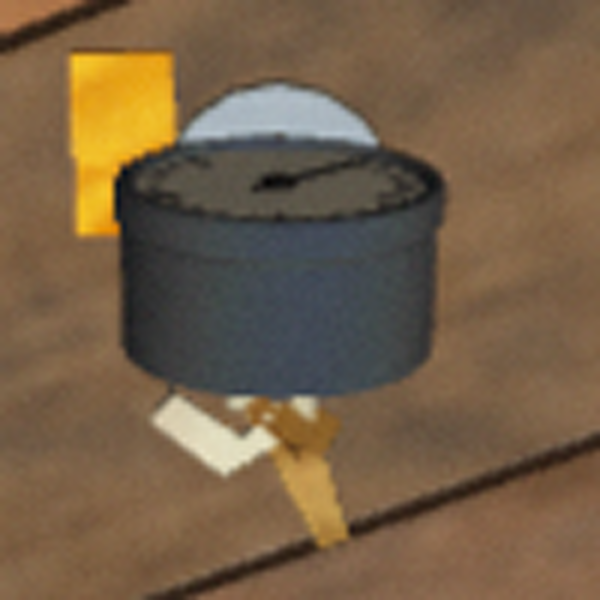

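View pics/j.png

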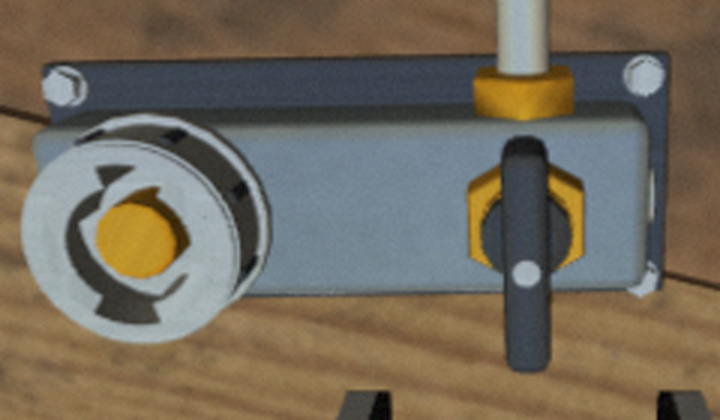

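Run:
```python
from h import *
g=load("wg2");v=load("wv3");g1=load("wg1")
h=lambda u,w:(u/6+270-.4,w/6+150-.4)
d=onz(g,h(277,181),.062);print("dial",d)
for yw in(-22.4,):
    a=np.deg2rad(yw);print("centre",d[:2]+.014*np.array([np.cos(a),np.sin(a)]))
L=onz(g,h(118,195),.062);Rr=onz(g,h(443,193),.062);e=Rr-L;print(L,Rr,np.rad2deg(np.arctan2(e[1],e[0]))-90,np.linalg.norm(e),)
L=onz(g,h(127,345),.062);Rr=onz(g,h(433,343),.062);e=Rr-L;print(L,Rr,np.rad2deg(np.arctan2(e[1],e[0]))-90)
k=lambda u,w:(u/3+140-.35,w/3+120-.35)
print("socket",onz(v,k(131,241),.07),"poppet",onz(v,k(137,240),.067))
print("valve dot",onz(v,k(527,273),.096))
s=np.array([onz(v,k(*u),.011) for u in((66,86),(643,75))]);e=s[0]-s[1];print(np.rad2deg(np.arctan2(e[1],e[0]))-90,s)
b=[onz(v,k(*u),.095)[:2] for u in((526,142),(527,366))];e=b[0]-b[1];print("bar",np.rad2deg(np.arctan2(e[1],e[0])))
# project collar/foot estimate in wg1
```

```text
dial [ 0.49880583 -0.25584506  0.062     ]
centre [ 0.51174948 -0.26118005]
[ 0.49158965 -0.27988191  0.062     ] [ 0.51035741 -0.23237017  0.062     ] -21.55467484659698 0.051084186604214245
[ 0.51522052 -0.28853534  0.062     ] [ 0.53335924 -0.24253605  0.062     ] -21.52060795936559
socket [0.46637378 0.16366268 0.07      ] poppet [0.46575399 0.16310684 0.067     ]
valve dot [0.4948181  0.05795229 0.096     ]
15.913944707191874 [[0.48792602 0.21070217 0.011     ]
 [0.53928288 0.0305789  0.011     ]]
bar 15.088495919407633
```

The dial faces the robot, with its hub at about (316,180) in the picture. So the gauge yaw is about -22° and its centre is near (0.5117, -0.261). I'll grasp it.

Run:
```python
from h import *
yw=np.deg2rad(-22)
manip.command_gripper(0.060)
manip.move_to([0.5117,-0.261,0.17],down(yw))
wrist("wg3")
manip.servo_line([0.5117,-0.261,0.0625],rate=0.1)
print(manip.get_position(),manip.get_contact_force())
manip.command_gripper(0.0,80)
print(manip.get_width(),manip.get_position(),manip.get_contact_force(),manip.get_torque(),manip.get_time())
```

```text
[ 0.51215688 -0.26123933  0.0631143 ] [ 0.58458205 -0.16638454  0.18032625]
0.027155669035123037 [ 0.51202242 -0.26115505  0.06318239] [-0.84513998  1.15941538  5.50824806] [0.12467483 0.16681954 0.01559154] 15.5417
```

View pics/wg3.png

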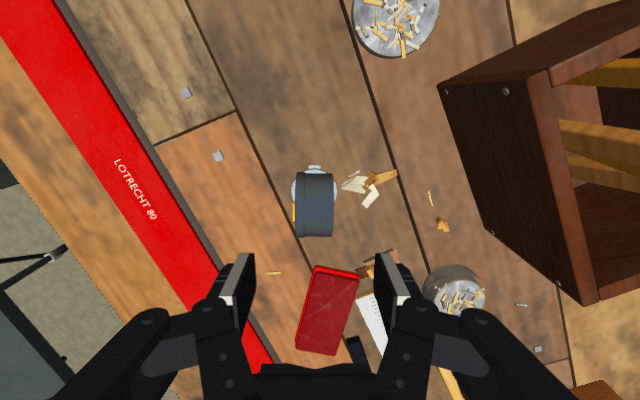

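Run:
```python
from h import *
p=np.array(manip.get_position());p[2]=0.20
manip.servo_line(p.tolist(),rate=0.15)
print(manip.get_contact_force(),manip.get_torque(),manip.get_width())
manip.move_to([0.4655,0.1642,0.20],down(np.deg2rad(95.9)))
print(manip.get_joint_positions(),manip.get_position(),manip.get_time())
wrist("ws1")
for n in("top","side"):
    c=dict(manip.camera(n));np.save(f"pics/{n}1.npy",c,allow_pickle=True)
    cv2.imwrite(f"pics/{n}1.png",c["image"][:,:,::-1])
    p=proj(c,manip.get_position())[0].astype(int);print(n,p)
    im=c["image"][max(0,p[1]-50):p[1]+50,max(0,p[0]-50):p[0]+50,::-1]
    cv2.imwrite(f"pics/{n}1c.png",cv2.resize(im,None,fx=6,fy=6,interpolation=cv2.INTER_CUBIC))
```

```text
[-0.54245398 -0.42434027 -2.74545996] [ 0.02352689  0.02047213 -0.03585449] 0.027106278905242035
[ 3.13992923e-01  3.03134001e-01  1.95520936e+00 -2.22834023e-04
  8.83276644e-01 -1.35818039e+00] [0.46583799 0.16373488 0.19989482] 18.1833
top [227 239]
side [291 140]
```

View pics/ws1.png

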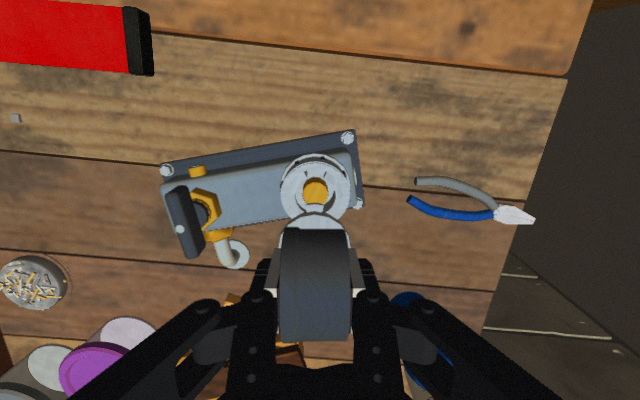

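View pics/top1c.png

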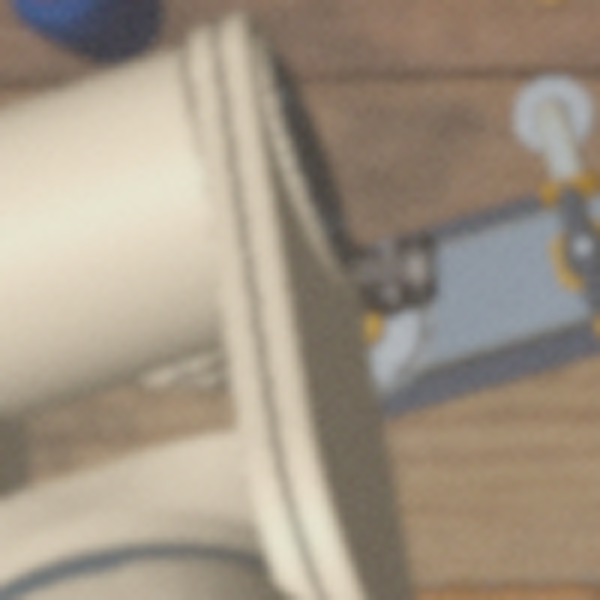

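View pics/side1c.png

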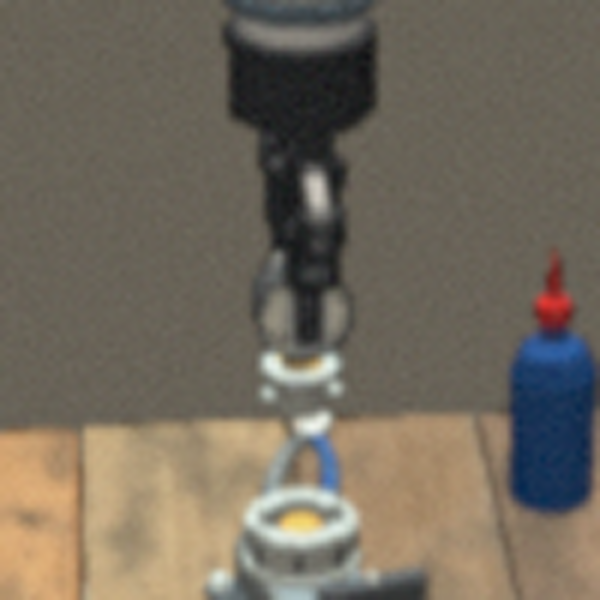

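Run:
```python
from h import *
c=load("side1");p=np.array(manip.get_position())
f=lambda u,w:(u/6+241-.42,w/6+90-.42)
q=p.copy();q[2]-=.0632-.009
print("pred lug mid",proj(c,q),"obs",f(302,389))
s=np.array([.4655,.1642,.07]);print("pred mouth",proj(c,s),"obs",f(302,519))
w=load("ws1");print(proj(w,s), proj(w,[.4655,.1642,.067]))
im=c["image"][140:190,270:312,::-1];cv2.imwrite("pics/k.png",cv2.resize(im,None,fx=12,fy=12,interpolation=cv2.INTER_CUBIC))
t=cv2.imread("pics/ws1.png");cv2.imwrite("pics/l.png",cv2.resize(t[140:350,250:380],None,fx=2.8,fy=2.8,interpolation=cv2.INTER_CUBIC))
```

```text
pred lug mid [[291.36601804 155.42968069]] obs (290.9133333333333, 154.41333333333333)
pred mouth [[291.29367535 175.69291856]] obs (290.9133333333333, 176.08)
[[314.5875149  196.23133205]] [[314.58439555 195.14520026]]
```

View pics/k.png

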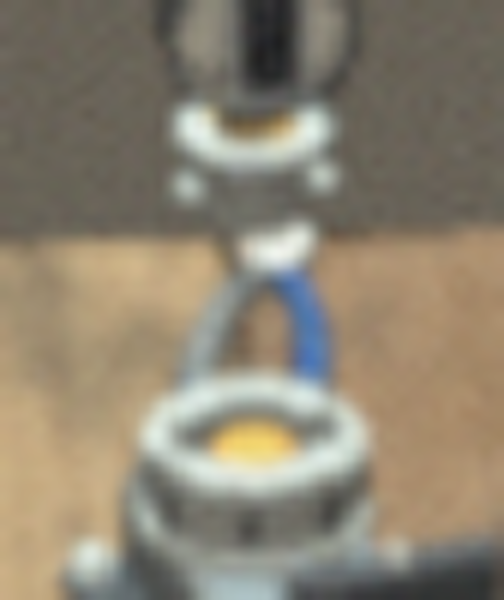

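View pics/l.png

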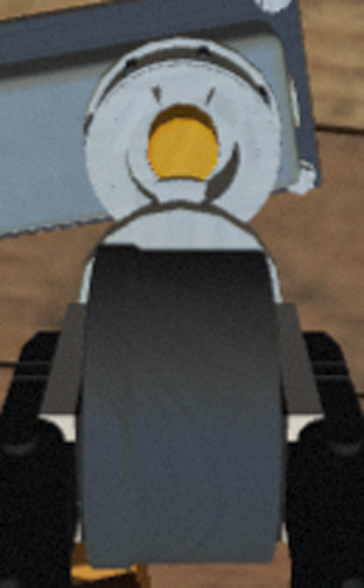

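The side view shows the lugs' midpoint and the mouth on one vertical, both at u≈291, with the gauge upright. I'll insert it in steps and watch the forces.

Run:
```python
from h import *
o=down(np.deg2rad(95.9))
x,y=.4653,.1644
manip.servo_line([x,y,.140],o,rate=0.12)
print(manip.get_position())
for z in (.131,.128,.125,.122,.119,.116):
    manip.servo_line([x,y,z],o,rate=0.05)
    F=np.array(manip.get_contact_force());print(z,np.round(manip.get_position(),4),np.round(F,1),np.round(manip.get_torque(),2))
    if F[2]>20 or np.hypot(F[0],F[1])>15: break
wrist("ws2");print(manip.get_time())
```

```text
[0.46569453 0.16439345 0.14025409]
0.131 [0.4652 0.1644 0.131 ] [ 0.7  0.1 -1.7] [-0.01 -0.02  0.01]
0.128 [0.4657 0.1646 0.1283] [-0.4 -0.   2.7] [0.02 0.03 0.02]
0.125 [0.4656 0.1645 0.1252] [-0.6 -0.1  4.2] [-0.01  0.03  0.02]
0.122 [0.4656 0.1645 0.1222] [-0.9  0.2  5.3] [ 0.08 -0.    0.  ]
0.119 [0.4657 0.1645 0.1193] [0.2 0.1 7. ] [ 0.    0.13 -0.01]
0.116 [0.4657 0.1645 0.1164] [-0.4 -0.4  8.2] [-0.08  0.16  0.02]
20.6167
```

View pics/ws2.png

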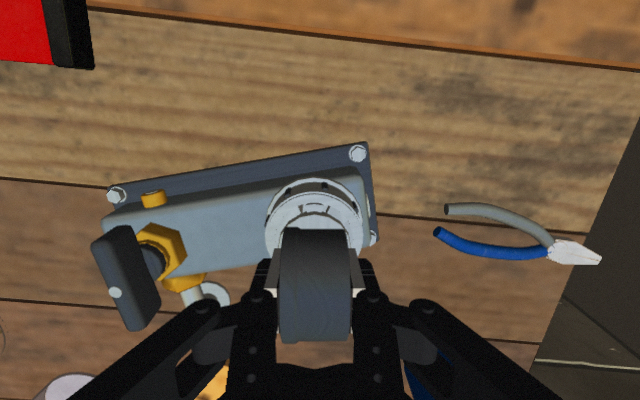

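Run:
```python
from h import *
o=down(np.deg2rad(95.9))
x,y=.4651,.1644
for z in (.1130,.1115):
    manip.servo_line([x,y,z],o,rate=0.03)
    F=np.array(manip.get_contact_force());print(z,np.round(manip.get_position(),4),np.round(F,1),np.round(manip.get_torque(),2))
    if F[2]>25: break
q=np.array(manip.get_joint_positions());q=np.array(manip.solve_ik([x,y,manip.get_position()[2]-.0004],o));q0=q[5];print(q)
for a in (.15,.4,.7,1.0,1.2,1.33,1.37,1.40,1.42):
    q[5]=q0+a;manip.set_joints(q)
    M=manip.get_torque();print(a,round(manip.get_joint_positions()[5]-q0,3),np.round(manip.get_position(),4),np.round(manip.get_contact_force(),1),np.round(M,2),round(manip.get_time(),2))
    if abs(M[2])>0.6: break
wrist("ws3");print(manip.get_width())
```

```text
0.113 [0.4657 0.1646 0.1136] [-0.7 -0.9  9.2] [-0.09  0.19 -0.01]
0.1115 [0.4657 0.1645 0.1122] [-0.2 -0.2 10.1] [-0.11  0.2   0.  ]
[ 3.15639323e-01  4.53040889e-01  2.00373677e+00 -4.44089210e-16
  6.84814990e-01 -1.35813143e+00]
0.15 0.151 [0.4659 0.1646 0.1126] [-0.5  0.  10.5] [-0.08  0.1  -0.03] 21.38
0.4 0.401 [0.4661 0.1647 0.1127] [ 0.1 -0.   9.6] [-0.07  0.08 -0.01] 21.73
0.7 0.7 [0.4662 0.1647 0.1127] [-0.2 -0.6 10. ] [-0.04  0.   -0.04] 22.12
1.0 1.0 [0.4662 0.1647 0.1127] [-1.3 -0.   9.7] [-0.02 -0.06 -0.05] 22.52
1.2 1.201 [0.4662 0.1648 0.1127] [-0.   0.1 10.5] [ 0.02 -0.    0.  ] 22.82
1.33 1.331 [0.4662 0.1647 0.1127] [ 0.3 -0.8  9.9] [ 0.02 -0.08 -0.04] 23.07
1.37 1.37 [0.4662 0.1647 0.1127] [-0.7 -0.2  9.8] [ 0.01 -0.03  0.01] 23.32
1.4 1.4 [0.4661 0.1648 0.1127] [-0.9 -0.1 10.3] [0.02 0.07 0.02] 23.57
1.42 1.42 [0.4659 0.1647 0.1127] [-1.1  0.1 10.7] [0.04 0.26 0.18] 23.82
0.027362890936604472
```

View pics/ws3.png

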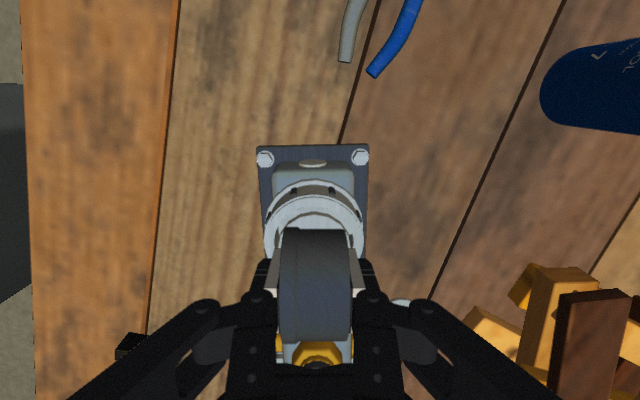

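Run:
```python
from h import *
q=np.array(manip.get_joint_positions())
q[5]+=0.02;manip.set_joints(q)
print(np.round(manip.get_torque(),2),np.round(manip.get_contact_force(),1))
o=manip.get_ee_rot();p=np.array(manip.get_position());print(p,np.round(o,3))
yw=np.deg2rad(95.9)-(1.42+.01);o=down(yw);print("yaw",np.rad2deg(yw))
for z in (.1135,.1145,.1155,.1162,.1168,.1174):
    manip.servo_line([.4654,.1644,z],o,rate=0.02)
    F=np.array(manip.get_contact_force());print(z,np.round(manip.get_position(),4),np.round(F,1),np.round(manip.get_torque(),2),manip.get_joint_positions()[5])
    if F[2]<-5: break
print(manip.get_time())
```

```text
[0.03 0.28 0.33] [-1.8 -0.7  6.7]
[0.46583314 0.1646886  0.11285788] [ 1.035  1.31  -1.033]
yaw 13.967035296292284
0.1135 [0.4659 0.1646 0.114 ] [-0.8  0.4  8.8] [0.12 0.17 0.21] 0.07083571813997576
0.1145 [0.4659 0.1646 0.1149] [0.4 1.4 7.2] [0.18 0.08 0.19] 0.0710332845187757
0.1155 [0.4659 0.1646 0.1159] [-0.6  0.8  6.9] [ 0.2  -0.01  0.21] 0.07123122788017794
0.1162 [0.4658 0.1646 0.1164] [0.5 1.5 5.3] [ 0.27 -0.17  0.22] 0.07144321918489606
0.1168 [0.4658 0.1646 0.1167] [2.6 2.2 0.1] [ 0.5  -0.62  0.2 ] 0.07157991659097972
0.1174 [0.4657 0.1645 0.1168] [ 6.1  3.2 -8.6] [ 0.67 -1.04  0.18] 0.07157420952215378
25.625
```

Run:
```python
from h import *
manip.servo_line([.4654,.1644,.1167],down(np.deg2rad(14.5)),rate=0.02)
manip.hold(0.5)
print(np.round(manip.get_position(),4),np.round(manip.get_contact_force(),1),np.round(manip.get_torque(),2),manip.get_width(),manip.get_time())
for n in("top","side"):
    c=dict(manip.camera(n));p=proj(c,manip.get_position())[0].astype(int);print(n,p)
    im=c["image"][max(0,p[1]-50):p[1]+50,max(0,p[0]-50):p[0]+60,::-1]
    cv2.imwrite(f"pics/{n}2c.png",cv2.resize(im,None,fx=5,fy=5,interpolation=cv2.INTER_CUBIC))
wrist("ws4")
```

```text
[0.4658 0.1645 0.1168] [ 5.2  3.1 -1. ] [ 0.63 -0.93  0.12] 0.027473907040317862 26.375
top [232 241]
side [291 163]
```

View pics/side2c.png

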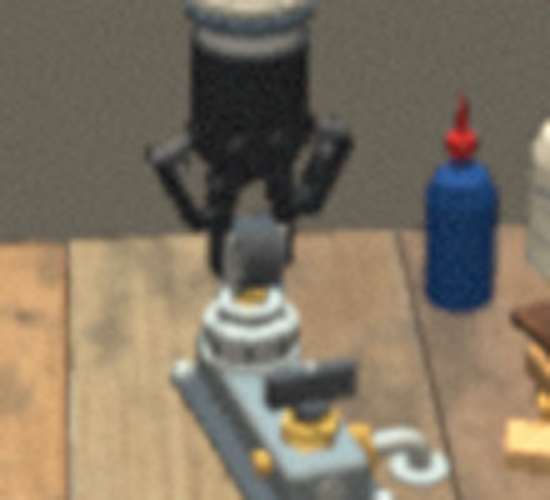

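View pics/ws4.png

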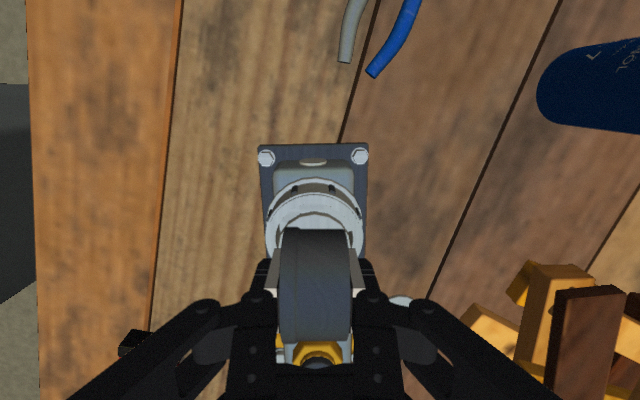

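View pics/top2c.png

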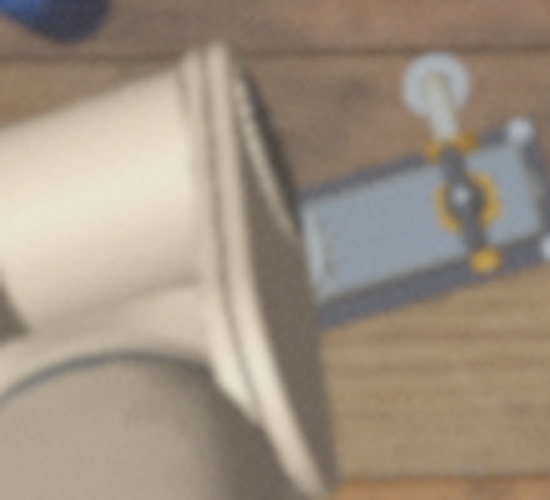

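It's seated at a depth of about 16.4 mm, but a lateral force of about 6 N remains. I'll relax that with a small shift.

Run:
```python
from h import *
for x,y,z in((.4656,.1645,.1165),(.4659,.1647,.1165),(.4662,.1648,.1166)):
    manip.servo_line([x,y,z],down(np.deg2rad(14.5)),rate=0.02);manip.hold(.2)
    F=manip.get_contact_force()
    print(np.round(manip.get_position(),4),np.round(F,1),np.round(manip.get_torque(),2),manip.get_time())
    if np.hypot(F[0],F[1])<1.5: break
```

```text
[0.4658 0.1646 0.1167] [2.6 2.2 4.9] [ 0.46 -0.68  0.07] 26.975
[0.4658 0.1646 0.1167] [1.9 1.7 6.4] [ 0.33 -0.51  0.07] 27.425
[0.4659 0.1646 0.1167] [1.8 1.2 5.2] [ 0.3  -0.4   0.12] 27.875
```

Run:
```python
from h import *
manip.servo_line([.4663,.1649,.1168],down(np.deg2rad(14.5)),rate=0.02);manip.hold(.4)
print(np.round(manip.get_position(),4),np.round(manip.get_contact_force(),1),np.round(manip.get_torque(),2),R.from_rotvec(manip.get_ee_rot()).as_matrix()[:,:2].round(3).tolist(),manip.get_width(),manip.get_time())
manip.sign_off()
```

```text
[0.4659 0.1647 0.1167] [ 1.2 -1.2  4.4] [-0.02 -0.18  0.09] [[-0.001, 0.968], [-0.0, 0.25], [-1.0, -0.001]] 0.0271767390578446 28.525
the job is handed in; nothing more can be done
```

The air is shut off, the gauge is locked in the socket, and I handed the job in at 28.5 s with the gripper still holding the gauge upright.

- **Cock:** I turned the bar handle 1.58 rad clockwise, past the click to the hard stop. The side and top pictures taken after the gauge was seated still show it lying across the block.
- **Gauge:** I pushed it in at +80° to about 20.5 mm, turned it about 80° clockwise until it met the stop, then let it rise. It came to rest about 16.5 mm below the mouth. It held there against a pull of about 9 N, so the lugs are in the notches.
- **Final state:** The tool points straight down and the gripper is closed on the gauge at 27.2 mm. The arm is pressing down with about 4 N, less than the 11 N spring, and the sideways force is under 2 N (it was about 6 N before I eased it off).
- **Small disagreement:** The tool's yaw reads 14.5°, while the outlet measured about 15.9°. This is about 1.4° of camera error and slip in the grip, with a light clockwise bias of about 0.1 N m against the stop.
- **Not checked:** In the last pictures the dial's white face is turned away from the cameras, so I know which way it faces only from the grasp and the turn. I saw no contact with the other things on the bench, but I did not measure their positions again.

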